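Roll the pin clear and release the drawer

ROBOT

A 6-joint arm with a two-finger parallel gripper is mounted at the origin on the work surface. World frame = base frame: x ahead of the robot, y to its left, z up, the work surface at z = 0. Lengths are in mm, angles in rad, forces in N, time in s.
With the tool pointing down it reaches from about 350 to 775 mm from the base axis. Payload 7.3 kg.
Tool frame: the origin (TCP) lies on the centre line of the jaws, within the pads' length; the fingertips stand 11 mm ahead of it and the grasp point (between the pads) lies 8 mm behind it; z points along the fingers, y is the line along which they close (so a half turn about z gives the same grasp; the last joint's range is limited). The gripper opens to 92 mm and grips with 3 to 60 N. Pads are 19 mm wide; open, the fingers measure 130 mm over their backs; the gripper's body (75 mm by 190 mm) begins 47 mm behind the grasp point.
Start: joints at [-1.425, 0.342, 1.524, -0, 1.275, -0.146], TCP at [151.052, -502.819, 237.741] pointing down, gripper open.
Joint ranges: [-2.53, 2.53], [-0.77, 2.02], [0.04, 2.7], [-1, 4.14], [0.28, 2.66], [-3.11, 3.11]. Speed limits (rad/s): [2.57, 2.57, 3.14, 3.14, 3.14, 3.14].

INTERFACE

Orientations are given as [roll, pitch, yaw] about the fixed x, y, z axes, in that order (R = Rz(yaw) Ry(pitch) Rx(roll)).
In Python, from plant import bot gives the robot as it stands.
- The arm moves only by the tool step_arm, never from a script. Its argument "deltas" is a list of rows, each a list of 5 numbers: the opening, from 0 (shut) to 1 (fully open), then the shift along the tool's x, y, z each as a share of 0.5 m, from -1 to 1, then the turn about the tool's z as a share of pi/2 rad, from -1 to 1. In form: [[claw, x, y, z, turn], ...]. A call has 1 to 8 rows; each row shifts and turns the commanded pose from where the row before left it, along the tool's axes as they then stand; what a row does not reach is not made up. A row lasts 1/10 s, in which the tool goes at most 50 mm and 8.59 degrees, less where a joint would pass 70% of its speed; a pose out of reach is approached as far as the arm can. A call with a number of a shift or a turn outside -1 to 1 is refused whole. A call with a gripper value outside its range is refused whole. The fingers move at their own pace and stop on an object; the grip force is fixed at half the most. Time passes only in rows, so rows that do not move let the fingers close. It gives the time, the measured TCP pose, the force, the opening and the grip force at its end, in the units of the state.
- bot.get_obs(): the state, without advancing time (a new reading comes with each control period).
- bot.capture(name): name is "side" or "top" or "wrist"; returns (picture, depth): 420x560x3 uint8, red, green, blue; 420x560 float32, mm along the optical axis (not along the pixel's ray), 0 where there is no reading.
- bot.camera_params(name): a dict with "fov_y" (degrees; the focal length in pixels is half the picture's height over the tangent of half this angle, whatever the lens; pixels are square), "cx", "cy" (the principal point, pixels), "k1" (the pictures are not rectified: a ray, as slopes to the right and down, at radius r is drawn at 1 + k1 r^2 times it, then the intrinsics apply), "rvec" (rotation vector, rad) and "tvec" (3), from world to camera coordinates, as OpenCV has them. Camera axes: x right, y down, z forward; pixel columns grow to the right and rows downward; lengths in mm; the calibration is good to about 2 mm. A picture is of the moment at which its call begins: read the wrist's pose just before it. camera_params takes no time and is no camera call; for the wrist camera it gives the pose at the moment of the call.
- bot.close_job(): hands the job in; it is judged then, once.
The state is a dict: "time": time; "joint_positions": joint angles; "dq": joint speeds; "tau": joint torques, N m; "tool_pos": TCP position; "tcp_rot": TCP orientation; "contact_force": force on the tool from outside, world axes, zero at the start; "moment": the same for the moment, N m; "grip_width": finger opening in mm; "finger_force": force on a finger pad.
Only numpy, scipy, OpenCV 4.12 (cv2) and the standard library are available. Lean on these libraries where they do the work, as an engineer would, in place of code of your own. Each camera call takes 0.05 s, during which the arm holds its last target. There are 200 camera calls.

TASK

A beech rolling pin has been left in front of the cast-iron drawer. With the fingertips on top of it, roll it away from the drawer over the steel base until the whole pin lies at rest on the ribbed rubber mat, then take the fingers off it and press the cabinet's side lever down until the drawer springs free and runs out as far as it goes. Do not grip or lift anything, and leave all the other things standing where they are.

Things in the scene. Friction and masses are not known exactly. Their poses are not given: they have to be found in the camera images.
- base: Galvanised steel sheet on the table, 540 x 840 x 8 mm, fixed; it carries everything here. Origin at the centre of its underside (its top is 8 mm above). Its y axis points towards the cabinet, its x axis along the cabinet's front. Friction with wood is about 0.6, with some rolling resistance: a slowly rolled pin stops within a few mm of being let go.
- mat: Black ribbed rubber rest mat for the pin, 300 mm (its x) by 80 mm (its y), let in nearly flush with the top of the base (no step), fixed. Origin at its centre, at the height of the base's top. Its y axis points to the drawer. The pin belongs along it, parallel to its x axis.
- pin_center (a point): Centre of the rolling pin: a plain straight beech cylinder without handles, 52 mm in diameter, 280 mm long, about 0.43 kg, loose on the base between drawer and mat, roughly parallel to both. On its axis, half-way along, 26 mm above the base; x is its long axis, y and z turn as it rolls. It starts 70 to 170 mm from the mat's middle. A finger pressing on its top without slip travels twice as far as the pin.
- pin_end_a (a point): Centre of one flat end of the pin (140 mm along its -x).
- pin_end_b (a point): Centre of the other flat end of the pin (140 mm along its +x).
- pin: The rolling pin as a whole; this origin lies on its surface (on its underside at the start) and turns with it, so use pin_center for its place.
- lever_pad (a point): Middle of the top face of the release lever's thumb pad, a ridged steel plate 42 mm (along the base's x) by 32 mm, beside the cabinet wall nearer the robot, 138 mm above the table. The wall is 40 mm away towards the base's +x; the cabinet's top is 143 mm above the table. The pad swings down about 30 mm about a pivot 98 mm behind it (base +y) and 30 mm lower, axis along the base's x.
- lever (a joint): Release lever, rad: 0 up, at rest; 0.32 pressed fully down on its stop. The latch lets go at about 0.11 (pad about 11 mm down). It takes about 4 to 9 N on the pad, and springs back up when let go.
- drawer_front (a point): Middle of the drawer's front face, 236 mm wide and 90 mm high, whose lower edge is 26 mm above the base; a brass cup pull stands 17 mm out of it.
- drawer (a joint): Drawer, m: 0 shut and latched; when the lever frees the latch its spring runs it out by itself, towards the mat, to its stop at 0.085 in about a second. It carries about 10 N and is stopped by a pin in its way. Open, it stays clear of the mat.
- cutters: Bystander, loose: stack of three tin hexagon cutters (one piece), 68 mm across flats, 72 mm high. Origin under its centre.
- stamp: Bystander, loose: brass cookie stamp 62 mm wide with a turned beech handle, 89 mm high. Origin under its centre.
- dredger: Bystander, loose: stainless dredger shaker with a domed, pierced lid, 71 mm wide, 116 mm high. Origin under its centre.
- crock: Bystander, loose: small grey stoneware crock, 78 mm wide, 80 mm high, open. Origin under its centre.
- nozzle: Bystander, loose: steel piping nozzle standing on its wide end, 36 mm wide, 50 mm high. Origin under its centre.
- brush: Bystander, loose: pastry brush 190 mm long lying beyond the end of the pin nearer the robot, along the base's y. Origin under its middle.
- tin: Bystander, loose: low round lidded tin on top of the cabinet, 78 mm wide, 46 mm high. Origin under its centre.

How it is judged:
By the outcome, as a careful person would: the job done as asked, in the order asked, and still so for the second after the job is handed in, with the robot touching nothing.
It also fails if it takes over 67 s, if anything falls off the work surface, if the arm or the gripper's body presses on something with over 40 N, if the wrist force passes 120 N, or if a joint passes its speed limit or range.

## Working session

There is one attempt and no reset: what is moved stays moved. The work goes in short steps, Python scripts to look and compute and a tool call to move; the robot and the scene stay as the last step left them, time stands still between calls to the robot, and variables do not carry over. Pictures are saved under pics/ and viewed, at most 10 in all, crops included, and the job is handed in when it is done.

Besides the shell and the picture viewer there is one more tool, called after "Call:" by a JSON object that holds its "method" and its "body". step_arm: Moves the arm, as the interface text tells. Shift numbers are shares of 0.5 m and turn numbers shares of pi/2 rad, none past 1 either way. Its arguments: {"type":"object","properties":{"deltas":{"type":"array","items":{"type":"array","items":{"type":"number","minimum":-1,"maximum":1}}}},"required":["deltas"]}

```bash
mkdir -p pics; cat > h.py <<'E'
import numpy as np, cv2
from plant import bot
def cam(n):
    p=bot.camera_params(n); f=210/np.tan(np.radians(p["fov_y"])/2)
    R=cv2.Rodrigues(np.array(p["rvec"],float))[0]; return p,f,R,np.array(p["tvec"],float)
def ray(n,uv,c=None):
    p,f,R,t=c or cam(n); d=(np.atleast_2d(np.array(uv,float))-[p["cx"],p["cy"]])/f
    s=d.copy()
    for _ in range(30): s=d/(1+p["k1"]*(s**2).sum(1,keepdims=True))
    return -R.T@t, np.c_[s,np.ones(len(s))]@R
def onz(n,uv,z,c=None):
    o,d=ray(n,uv,c); return o+d*((z-o[2])/d[:,2:])
def bydepth(n,uv,dep,c=None):
    o,d=ray(n,uv,c); return o+d*np.array([dep[int(v),int(u)] for u,v in np.atleast_2d(uv)])[:,None]
E
python3 - <<'E'
from h import *
for n in("top","side"):
    im,d=bot.capture(n); cv2.imwrite(f"pics/{n}0.png",im[:,:,::-1]); np.save(n+"0.npy",d)
    p=bot.camera_params(n); print(n,p["k1"],-cv2.Rodrigues(np.array(p["rvec"]))[0].T@p["tvec"])
print(bot.get_obs())
E
```

```text
top -0.09626549771452014 [ 447.34764732  177.52161    1161.94291035]
side -0.04644468722049778 [380.78231648 666.19024937 700.39712322]
{'time': 0.1, 'joint_positions': array([-1.42502825e+00,  3.42665305e-01,  1.52489070e+00, -2.56992597e-05,
        1.27542483e+00, -1.46024893e-01]), 'dq': array([-0.00035701, -0.00146864, -0.00336683,  0.00083015, -0.00107737,
       -0.00134718]), 'tau': array([ 1.21019631e-03, -4.32003701e+01, -2.44695532e+01,  7.19132437e-02,
        5.26160456e-02, -6.17665091e-05]), 'tool_pos': array([ 150.97784393, -502.46480407,  237.1188437 ]), 'tcp_rot': array([-3.14021567e+00, -1.77675658e-04,  2.91800341e-01]), 'contact_force': array([0.05655666, 0.0805899 , 0.54217984]), 'moment': array([-0.00621138, -0.03784885, -0.02542668]), 'finger_force': 0.0, 'grip_width': 91.7451735391073}
```

View pics/top0.png

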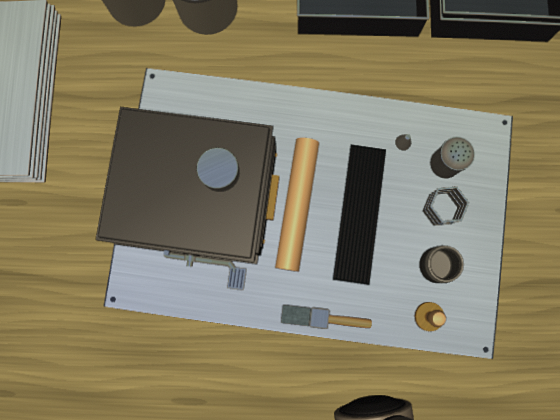

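View pics/side0.png

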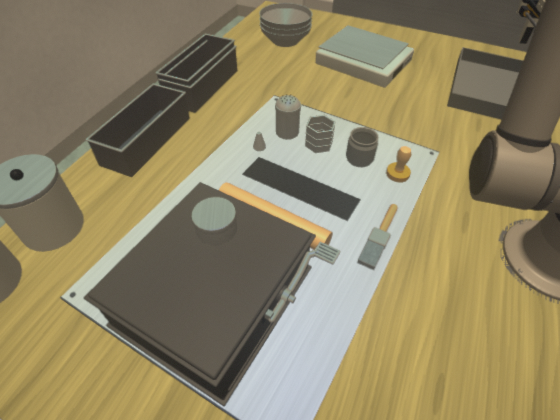

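The top view shows the pin from (308,138) to (288,270), the mat with corners (350,145), (385,149), (370,284) and (333,280), and the lever pad at (237,278). The drawer is to the left. In the side view the pad is at (325,253), and the way over the pin and mat is clear.

```bash
cat > look.py <<'E'
from h import *
def measure(save=None):
    im,d=bot.capture("top")
    if save: cv2.imwrite(save,im[:,:,::-1])
    c=cam("top"); hsv=cv2.cvtColor(im,cv2.COLOR_RGB2HSV); out={}
    def rect(mask,z,box):
        m=np.zeros_like(mask); x0,y0,x1,y1=box; m[y0:y1,x0:x1]=mask[y0:y1,x0:x1]
        cs=[k for k in cv2.findContours(m,cv2.RETR_EXTERNAL,cv2.CHAIN_APPROX_NONE)[0] if cv2.contourArea(k)>60]
        k=max(cs,key=cv2.contourArea)[:,0]
        w=onz("top",k,z,c)[:,:2]; r=cv2.minAreaRect(w.astype(np.float32))
        b=cv2.boxPoints(r); e=[b[1]-b[0],b[2]-b[1]]; l=max(e,key=np.linalg.norm); l=l/np.linalg.norm(l)
        if l[0]<0: l=-l
        return np.array(r[0]).round(1),np.array(r[1]).round(1),round(float(np.arctan2(l[1],l[0])),4)
    pinm=cv2.inRange(hsv,(8,90,90),(22,255,255)); out["pin"]=rect(pinm,34,(274,125,395,285))
    out["mat"]=rect(cv2.inRange(hsv,(0,0,0),(180,255,60)),8,(322,135,395,295))
    return out,im,d,c
E
python3 - <<'E'
from look import *
o,im,d,c=measure()
print(o)
corn=[(152,76),(505,122),(486,350),(113,299)]
print("screws",onz("top",corn,8,c).round(0).tolist())
pad=[(231,267),(245,268),(242,290),(228,289),(237,278)]
print("pad",onz("top",pad,138,c).round(1).tolist(), bydepth("top",[(237,278),(236,283)],d,c).round(1).tolist())
print("pull",onz("top",[(271,176),(279,176),(266,219),(275,219)],75,c).round(0).tolist())
print("brush",onz("top",[(282,305),(372,323)],20,c).round(0).tolist())
print("tin",onz("top",[(218,168)],190,c).round(0).tolist())
ds=np.load("side0.npy"); print("side pad",onz("side",[(325,253)],138).round(1), bydepth("side",[(325,253)],ds).round(1))
print("cutters etc",onz("top",[(445,206),(442,264),(431,317),(403,142)],60,c).round(0).tolist())
E
```

```text
{'pin': (array([618.1, 176.7]), array([ 23. , 284.7]), -0.1592), 'mat': (array([598.8,  26.3]), array([ 78.2, 298.4]), -0.1292)}
screws [[905.0, 495.0, 8.0], [811.0, -305.0, 8.0], [308.0, -246.0, 8.0], [405.0, 553.0, 8.0]]
pad [[474.7, 287.4, 138.0], [473.3, 260.7, 138.0], [431.8, 265.4, 138.0], [433.2, 291.9, 138.0], [454.1, 275.4, 138.0]] [[454.1, 275.5, 137.8], [444.7, 277.0, 138.6]]
pull [[664.0, 217.0, 75.0], [664.0, 201.0, 75.0], [575.0, 226.0, 75.0], [575.0, 207.0, 75.0]]
brush [[400.0, 191.0, 20.0], [365.0, 2.0, 20.0]]
tin [[655.0, 311.0, 190.0]]
side pad [[455.9 283.8 138. ]] [[455.9 283.9 138.2]]
cutters etc [[609.0, -146.0, 60.0], [489.0, -137.0, 60.0], [381.0, -113.0, 60.0], [745.0, -60.0, 60.0]]
```

```bash
cat >> look.py <<'E'
def cloud(d,c):
    v,u=np.mgrid[0:420,0:560]; o,r=ray("top",np.c_[u.ravel(),v.ravel()],c)
    return (o+r*d.ravel()[:,None]).reshape(420,560,3)
A=-0.129
def pin_mat(M=np.array([598.8,26.3]),a=A):
    """pin centre & yaw from depth ridge; in mat frame too"""
    im,d=bot.capture("top"); c=cam("top"); P=cloud(d,c)
    hsv=cv2.cvtColor(im,cv2.COLOR_RGB2HSV); m=cv2.inRange(hsv,(5,60,60),(25,255,255))>0
    m&=(P[...,2]>30)&(P[...,2]<64)&(P[...,0]>440)&(P[...,1]>-50)&(P[...,1]<215)
    q=P[m]; ex=np.array([np.cos(a),np.sin(a)]); ey=np.array([-ex[1],ex[0]])
    X=(q[:,:2]-M)@ex; Y=(q[:,:2]-M)@ey
    # circle section: z=34+sqrt(26^2-s^2): fit the line y0+k*x
    from scipy.optimize import least_squares
    f=lambda p:np.hypot(Y-p[0]-p[1]*X,q[:,2]-p[2])-26
    r=least_squares(f,[np.median(Y),0,34],loss="soft_l1").x
    xm=(np.percentile(X,.5)+np.percentile(X,99.5))/2
    yc=r[0]+r[1]*xm
    print("pin in mat: x %.1f y %.1f skew %.4f z %.1f len %.0f n %d"%(xm,yc,r[1],r[2],np.ptp(X),len(X)),"world",(M+ex*xm+ey*yc).round(1),"yaw %.4f"%(a+r[1]))
    return im,d,c,P
E
python3 - <<'E'
from look import *
im,d,c,P=pin_mat()
ex=np.array([np.cos(A),np.sin(A)]);ey=np.array([-ex[1],ex[0]]);M=np.array([598.8,26.3])
Q=(P[...,:2]-M); X=Q@ex;Y=Q@ey
for lo,hi in((135,150),(110,135),(60,110)):
    s=(P[...,2]>lo)&(P[...,2]<hi)&(Y>150)&(abs(X)<100)
    print(lo,hi,s.sum(),np.percentile(Y[s],[0.5,2,50]) if s.any() else "")
s=(P[...,2]>138)&(P[...,2]<150)&(Y>150); print("lid x",np.percentile(X[s],[.5,99.5]))
E
```

```text
pin in mat: x -4.0 y 135.8 skew -0.0150 z 33.4 len 280 n 2905 world [612.3 161.5] yaw -0.1440
135 150 14095 [208.5493826  212.70680228 369.79332585]
110 135 827 [194.51246577 195.84069775 203.3656236 ]
60 110 2566 [179.6395505  181.04543994 740.83369296]
lid x [-176.46630593  122.88804224]
```

Call:
{"method": "step_arm", "body": {"deltas": [[1, 0, 0, 0, -0.0903], [1, 0, 0, 0, -0.0903], [1, 0, 0, 0, -0.0903], [1, 0, 0, 0, -0.0903], [1, 0, 0, 0, -0.0903], [1, 0, 0, 0, -0.0903], [1, 0, 0, 0, -0.0903], [1, 0, 0, 0, -0.0903]]}}

```text
time: 1.0
tool_pos: [151.0, -502.7, 237.5]
tcp_rot: [-3.142, -0.0, 1.432]
contact_force: [0.3, -1.3, -1.6]
grip_width: 92.0
finger_force: 0.0
```

Call:
{"method": "step_arm", "body": {"deltas": [[1, 0.081, 0.0403, 0, 0], [1, 0.081, 0.0403, 0, 0], [1, 0.081, 0.0403, 0, 0], [1, 0.081, 0.0403, 0, 0], [1, 0.081, 0.0403, 0, 0], [1, 0.081, 0.0403, 0, 0], [1, 0.081, 0.0403, 0, 0], [1, 0.081, 0.0403, 0, 0]]}}

```text
time: 1.8
tool_pos: [357.8, -203.7, 237.8]
tcp_rot: [3.141, 0.0, 1.426]
contact_force: [0.3, -0.1, -0.3]
grip_width: 91.7
finger_force: 0.0
```

Call:
{"method": "step_arm", "body": {"deltas": [[1, 0.081, 0.0403, 0, 0], [1, 0.081, 0.0403, 0, 0], [1, 0.081, 0.0403, 0, 0], [1, 0.081, 0.0403, 0, 0], [1, 0.081, 0.0403, 0, 0], [1, 0.081, 0.0403, 0, 0], [1, 0.081, 0.0403, 0, 0], [1, 0, 0, 0, 0]]}}

```text
time: 2.6
tool_pos: [539.4, 59.1, 237.0]
tcp_rot: [3.141, -0.001, 1.431]
contact_force: [-0.6, 0.3, -1.2]
grip_width: 91.6
finger_force: 0.0
```

Call:
{"method": "step_arm", "body": {"deltas": [[1, 0.08, 0.0386, 0, 0], [1, 0.08, 0.0386, 0, 0], [1, 0.08, 0.0386, 0, 0], [1, 0, 0, 0.08, 0], [1, 0, 0, 0.08, 0], [1, 0, 0, 0.08, 0], [1, 0, 0, 0.07, 0], [1, 0, 0, 0, 0]]}}

```text
time: 3.4
tool_pos: [608.4, 164.2, 77.3]
tcp_rot: [-3.131, 0.003, 1.426]
contact_force: [-0.3, -0.5, -0.6]
grip_width: 91.8
finger_force: 0.0
```

```bash
python3 - <<'E'
from h import *
im,d=bot.capture("side"); cv2.imwrite("pics/s1.png",im[:,:,::-1]); o=bot.get_obs(); print(o["tool_pos"],o["tcp_rot"])
E
```

```text
[610.46074153 164.61372191  80.70549561] [-3.13630465e+00  1.77366050e-03  1.42617604e+00]
```

View pics/s1.png

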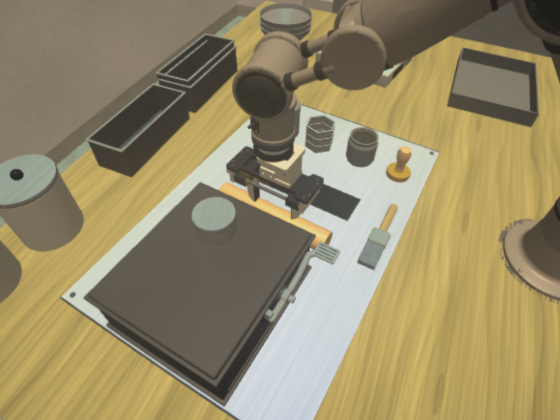

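The gripper sits over the pin with the fingers spread along its axis, clear of the lid (fingertips near (253,195) and (297,210)). Next I press lightly to find the contact.

Call:
{"method": "step_arm", "body": {"deltas": [[1, 0.012, 0, 0, 0], [1, 0, 0, 0.01, 0], [1, 0, 0, 0.006, 0], [1, 0, 0, 0.002, 0], [1, 0, 0, 0.002, 0], [1, 0, 0, 0, 0]]}}

```text
time: 4.05
tool_pos: [612.9, 171.2, 72.8]
tcp_rot: [3.141, 0.0, 1.426]
contact_force: [0.1, 0.6, -0.6]
grip_width: 92.1
finger_force: 0.0
```

Call:
{"method": "step_arm", "body": {"deltas": [[1, -0.002, 0, 0.003, 0], [1, 0, 0, 0.002, 0], [1, 0, 0, 0, 0]]}}

```text
time: 4.35
tool_pos: [613.0, 170.4, 71.1]
tcp_rot: [3.141, -0.0, 1.427]
contact_force: [-1.9, 0.7, 5.8]
grip_width: 91.7
finger_force: 2.8
```

Call:
{"method": "step_arm", "body": {"deltas": [[1, -0.01, 0, 0.001, 0], [1, -0.02, 0, 0, 0], [1, -0.02, 0, 0, 0], [1, -0.02, 0, 0, 0], [1, 0, 0, 0, 0]]}}

```text
time: 4.85
tool_pos: [607.9, 134.5, 70.5]
tcp_rot: [3.141, 0.0, 1.425]
contact_force: [-2.5, -0.0, 7.2]
grip_width: 91.7
finger_force: 3.4
```

```bash
python3 - <<'E'
from look import *
pin_mat(); o=bot.get_obs(); print(o["tool_pos"],o["contact_force"])
E
```

```text
pin in mat: x -3.5 y 117.4 skew -0.0172 z 33.6 len 279 n 208 world [610.4 143.2] yaw -0.1462
[607.95789522 135.09568047  70.57048967] [-2.58884372  0.21008677  7.3058008 ]
```

Call:
{"method": "step_arm", "body": {"deltas": [[1, 0, 0, -0.012, 0], [1, 0.034, 0, 0, 0], [1, 0, 0, 0.006, 0], [1, 0, 0, 0.006, 0], [1, -0.015, 0, 0, -0.006], [1, -0.02, 0, 0, -0.006], [1, -0.02, 0, 0, -0.006], [1, -0.015, 0, 0, -0.006]]}}

```text
time: 5.7
tool_pos: [605.6, 117.7, 70.7]
tcp_rot: [3.141, -0.0, 1.465]
contact_force: [-3.4, 0.5, 9.1]
grip_width: 92.0
finger_force: 4.0
```

Call:
{"method": "step_arm", "body": {"deltas": [[1, 0, 0, 0, 0]]}}

```text
time: 5.8
tool_pos: [605.5, 117.1, 70.6]
tcp_rot: [3.141, 0.0, 1.464]
contact_force: [-3.8, -0.5, 10.4]
grip_width: 91.8
finger_force: 5.0
```

```bash
python3 - <<'E'
from look import *
pin_mat(); o=bot.get_obs(); print(o["tool_pos"],o["contact_force"])
E
```

```text
pin in mat: x -3.7 y 99.2 skew -0.0154 z 33.4 len 280 n 255 world [607.9 125.1] yaw -0.1444
[605.57397479 117.49979623  70.57454663] [-4.29287825  0.39385241  9.79052715]
```

Call:
{"method": "step_arm", "body": {"deltas": [[1, 0, 0, -0.012, 0.03], [1, 0.032, 0, 0, 0], [1, 0, 0, 0.006, 0], [1, 0, 0, 0.006, 0], [1, -0.018, 0, 0, -0.012], [1, -0.02, 0, 0, -0.012], [1, -0.02, 0, 0, -0.012], [1, -0.015, 0, 0, -0.012]]}}

```text
time: 6.65
tool_pos: [603.4, 97.4, 70.6]
tcp_rot: [3.141, -0.0, 1.494]
contact_force: [-4.9, 0.4, 10.0]
grip_width: 92.2
finger_force: 5.1
```

Call:
{"method": "step_arm", "body": {"deltas": [[1, 0, 0, 0, 0]]}}

```text
time: 6.75
tool_pos: [603.3, 96.8, 70.6]
tcp_rot: [3.141, 0.0, 1.494]
contact_force: [-4.6, 0.6, 12.4]
grip_width: 91.7
finger_force: 5.8
```

```bash
python3 - <<'E'
from look import *
pin_mat(); o=bot.get_obs(); print(o["tool_pos"],o["tcp_rot"],o["contact_force"])
E
```

```text
pin in mat: x -4.6 y 79.3 skew -0.0144 z 33.3 len 280 n 344 world [604.5 105.6] yaw -0.1434
[603.35309676  97.21496425  70.5587716 ] [3.14128291e+00 1.15405959e-04 1.49345022e+00] [-5.34073283  0.42747647 11.44950507]
```

Call:
{"method": "step_arm", "body": {"deltas": [[1, 0, -0.09, -0.012, 0.03], [1, 0.034, -0.08, 0, 0], [1, 0, 0, 0.006, 0], [1, 0, 0, 0.007, 0], [1, -0.018, 0, 0, -0.015], [1, -0.02, 0, 0, -0.015], [1, -0.02, 0, 0, -0.015], [1, -0.015, 0, 0, -0.015]]}}

```text
time: 7.6
tool_pos: [517.6, 86.1, 70.0]
tcp_rot: [-3.141, 0.0, 1.542]
contact_force: [-6.3, 0.3, 11.2]
grip_width: 91.7
finger_force: 5.2
```

Call:
{"method": "step_arm", "body": {"deltas": [[1, 0, 0, 0, 0]]}}

```text
time: 7.7
tool_pos: [517.7, 85.5, 69.7]
tcp_rot: [-3.141, 0.001, 1.541]
contact_force: [-7.9, -0.3, 14.0]
grip_width: 91.6
finger_force: 6.7
```

```bash
python3 - <<'E'
from look import *
pin_mat(); o=bot.get_obs(); print(o["tool_pos"],o["tcp_rot"],o["contact_force"])
E
```

```text
pin in mat: x -3.8 y 62.0 skew -0.0102 z 33.4 len 278 n 1253 world [603.   88.2] yaw -0.1392
[517.76026403  85.76313405  69.75023899] [-3.14079714e+00  4.44144741e-04  1.54012560e+00] [-7.80738692  0.37982249 14.11098715]
```

Call:
{"method": "step_arm", "body": {"deltas": [[1, 0, 0, -0.014, 0.05], [1, 0.046, 0, 0, 0], [1, 0, 0, 0.007, 0], [1, 0, 0, 0.007, 0], [1, -0.018, 0, 0, -0.015], [1, -0.022, 0, 0, -0.015], [1, -0.022, 0, 0, -0.015], [1, -0.014, 0, 0, -0.015]]}}

```text
time: 8.55
tool_pos: [516.9, 70.5, 70.5]
tcp_rot: [-3.141, 0.0, 1.557]
contact_force: [-11.2, 0.1, 20.7]
grip_width: 91.7
finger_force: 10.0
```

Call:
{"method": "step_arm", "body": {"deltas": [[1, 0, 0, 0, 0]]}}

```text
time: 8.65
tool_pos: [516.8, 70.1, 70.4]
tcp_rot: [-3.141, 0.0, 1.556]
contact_force: [-10.2, 1.1, 20.4]
grip_width: 92.0
finger_force: 10.3
```

```bash
python3 - <<'E'
from look import *
pin_mat(); o=bot.get_obs(); print(o["tool_pos"],o["tcp_rot"],o["contact_force"])
E
```

```text
pin in mat: x -4.6 y 42.0 skew -0.0080 z 33.2 len 281 n 1226 world [599.6  68.6] yaw -0.1370
[516.81725414  70.44477789  70.38960092] [-3.14074986e+00  2.96231906e-04  1.55566284e+00] [-10.93416058   0.33861523  20.24788964]
```

Call:
{"method": "step_arm", "body": {"deltas": [[1, 0, 0, -0.014, 0.06], [1, 0.036, 0, 0, 0], [1, 0, 0, 0.006, 0], [1, 0, 0, 0.007, 0], [1, -0.018, 0, 0, -0.015], [1, -0.022, 0, 0, -0.015], [1, -0.022, 0, 0, -0.015], [1, -0.014, 0, 0, -0.015]]}}

```text
time: 9.5
tool_pos: [515.4, 50.3, 70.6]
tcp_rot: [-3.14, 0.0, 1.557]
contact_force: [-10.7, 2.2, 18.5]
grip_width: 92.0
finger_force: 9.3
```

Call:
{"method": "step_arm", "body": {"deltas": [[1, 0, 0, 0, 0]]}}

```text
time: 9.6
tool_pos: [515.3, 50.0, 70.5]
tcp_rot: [-3.14, 0.0, 1.556]
contact_force: [-9.3, 1.0, 19.2]
grip_width: 91.7
finger_force: 9.4
```

```bash
python3 - <<'E'
from look import *
pin_mat(); o=bot.get_obs(); print(o["tool_pos"],o["tcp_rot"],o["contact_force"])
E
```

```text
pin in mat: x -5.2 y 21.5 skew -0.0070 z 33.5 len 280 n 1273 world [596.5  48.3] yaw -0.1360
[515.34326117  50.29411097  70.52790727] [-3.13979638e+00  3.44002288e-04  1.55554344e+00] [-10.13678648   0.80025888  19.47871095]
```

Call:
{"method": "step_arm", "body": {"deltas": [[1, 0, 0, -0.014, 0.06], [1, 0.036, 0, 0, 0], [1, 0, 0, 0.006, 0], [1, 0, 0, 0.007, 0], [1, -0.018, 0.002, 0, -0.01], [1, -0.022, 0.002, 0, -0.01], [1, -0.022, 0.002, 0, -0.01], [1, -0.016, 0.002, 0, -0.01]]}}

```text
time: 10.45
tool_pos: [516.7, 29.2, 70.7]
tcp_rot: [-3.137, 0.0, 1.525]
contact_force: [-10.0, 0.7, 15.1]
grip_width: 91.8
finger_force: 7.6
```

Call:
{"method": "step_arm", "body": {"deltas": [[1, 0, 0, 0, 0], [1, 0, 0, -0.01, 0], [1, 0, 0, -0.06, 0], [1, 0, 0, -0.09, 0], [1, 0, 0, -0.09, 0], [0, 0, 0, -0.09, 0]]}}

```text
time: 11.05
tool_pos: [518.6, 29.3, 241.1]
tcp_rot: [-3.14, 0.0, 1.524]
contact_force: [0.7, 0.7, -0.4]
grip_width: 87.4
finger_force: 0.0
```

```bash
python3 - <<'E'
from look import *
im,d,c,P=pin_mat(); o=bot.get_obs(); print(o["tool_pos"],o["tcp_rot"],o["contact_force"])
im,d=bot.capture("side"); cv2.imwrite("pics/s2.png",im[:,:,::-1])
E
```

```text
pin in mat: x -6.7 y 1.3 skew -0.0126 z 33.8 len 280 n 2072 world [592.3  28.4] yaw -0.1416
[521.87490097  29.21493018 248.96011193] [3.12989013e+00 9.77761439e-04 1.52435642e+00] [ 2.3640035  -0.97049495  5.89059201]
```

View pics/s2.png

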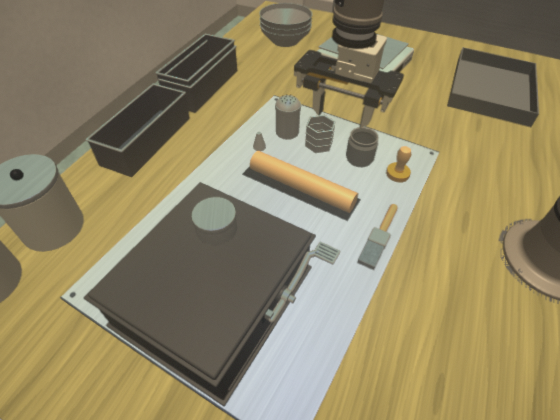

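The pin lies on the mat, from about (255,163) to (352,195). I zoom in on both ends to check the end margins.

```bash
python3 - <<'E'
from look import *
a=cv2.imread("pics/s2.png")[135:225,230:370]
im,d=bot.capture("top"); b=im[130:300,320:400,::-1]
b=cv2.resize(b,None,fx=3.4,fy=3.4,interpolation=cv2.INTER_CUBIC); a=cv2.resize(a,None,fx=3.7,fy=3.7,interpolation=cv2.INTER_CUBIC)
o=np.zeros((max(len(a),len(b)),a.shape[1]+b.shape[1],3),np.uint8); o[:len(a),:a.shape[1]]=a; o[:len(b),a.shape[1]:]=b
print(o.shape); cv2.imwrite("pics/z.png",o)
E
```

```text
(578, 790, 3)
```

View pics/z.png

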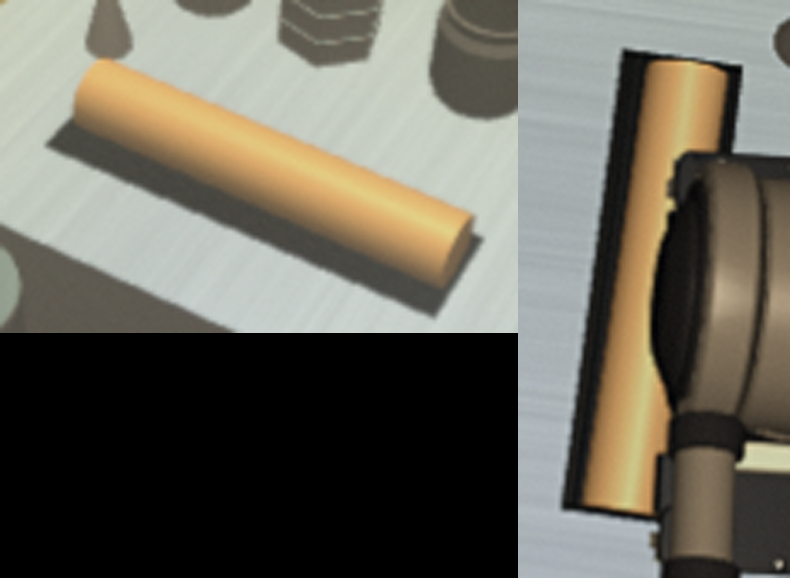

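```bash
python3 - <<'E'
from look import *
z=np.array([(435,317),(482,238),(443,290),(457,283),(48,145),(77,128)])/3.7+[230,135]
p=onz("side",z,8)[:,:2]; ex=np.array([np.cos(A),np.sin(A)]);ey=np.array([-ex[1],ex[0]])
print(np.c_[(p-p[0])@ex,(p-p[0])@ey].round(1))
E
```

```text
[[  0.    0. ]
 [  1.2 -78.3]
 [  4.9 -23.2]
 [ -0.5 -33.3]
 [297.3  -0.6]
 [289.6 -25.6]]
```

```bash
python3 - <<'E'
from look import *
c=cam("wrist"); print(-c[2].T@c[3], c[2][2]); o=bot.get_obs(); print(o["tool_pos"])
im,d=bot.capture("wrist"); cv2.imwrite("pics/w.png",im[:,:,::-1])
E
```

```text
[522.94108351 102.24437669 388.99214375] [-0.00612796 -0.26862742 -0.96322467]
[520.41886704  29.30058724 242.51611755]
```

View pics/w.png

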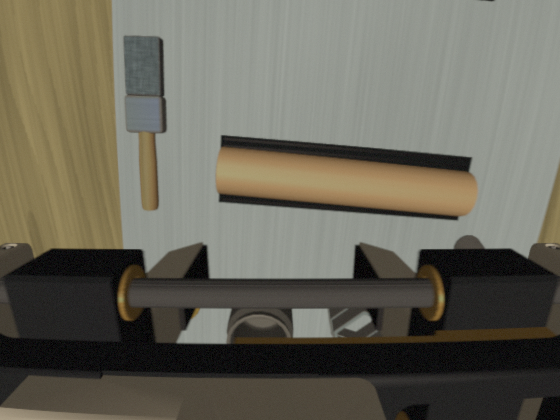

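The wrist view shows the whole pin on the mat. The mat corners are at (221,138), (469,158), (459,218) and (220,201), and the pin's ends are at about (218,170) and (475,193). I turn these into margins.

```bash
python3 - <<'E'
from look import *
im=cv2.imread("pics/w.png"); c=cam("wrist"); hsv=cv2.cvtColor(im,cv2.COLOR_BGR2HSV)
pin=(cv2.inRange(hsv,(5,80,60),(25,255,255))>0); pin[:,:200]=0; pin[225:]=0; pin[:135]=0
v,u=np.nonzero(pin); print("pin px",u.min(),v[u==u.min()].mean(),u.max(),v[u==u.max()].mean())
dk=(hsv[...,2]<60); dk[225:]=0; dk[:120]=0; dk[:,:200]=0; dk[:,485:]=0
mv,mu=np.nonzero(dk|pin)
M=onz("wrist",[(221,138),(469,158),(459,218),(220,201)],8,c)[:,:2]
l=M[1]-M[0]; ex=l/np.linalg.norm(l); ey=np.array([-ex[1],ex[0]]); m=M.mean(0)
print("mat",((M-m)@np.c_[ex,ey]).round(1).tolist(),m, np.arctan2(ex[1],ex[0]))
q=onz("wrist",np.c_[u,v],60,c)[:,:2]-m; print("z60 ends",np.percentile(q@ex,[.2,99.8]))
q=onz("wrist",np.c_[u,v],34,c)[:,:2]-m; print("z34 width",np.percentile(q@ey,[1,99]))
E
```

```text
pin px 216 179.0 559 195.0
mat [[-147.8, 37.3], [145.4, 37.3], [149.4, -37.2], [-146.9, -37.4]] [596.00380484  31.08203969] -0.12021402331035856
z60 ends [-141.6706875   232.89991218]
z34 width [-26.15306037  28.46377806]
```

Both ends of the pin are about 5 mm inside the mat and it is centred in y, so I go on to the lever with the jaws closed.

Call:
{"method": "step_arm", "body": {"deltas": [[0, 0.081, -0.027, 0, 0], [0, 0.081, -0.027, 0, 0], [0, 0.081, -0.027, 0, 0], [0, 0.081, -0.027, 0, 0], [0, 0.081, -0.027, 0, 0], [0, 0.081, -0.027, 0, 0], [0, 0, 0, 0, 0.045], [0, 0, 0, 0, 0]]}}

```text
time: 12.05
tool_pos: [448.3, 277.1, 237.7]
tcp_rot: [-3.138, 0.003, 1.455]
contact_force: [-0.1, -0.6, 0.0]
grip_width: 7.9
finger_force: 0.0
```

Call:
{"method": "step_arm", "body": {"deltas": [[0, 0, 0, 0.06, 0], [0, 0, 0, 0.06, 0], [0, 0, 0, 0.03, 0], [0, 0, 0, 0, 0]]}}

```text
time: 12.45
tool_pos: [448.0, 274.7, 161.7]
tcp_rot: [-3.135, 0.004, 1.453]
contact_force: [0.2, 0.4, 0.2]
grip_width: 0.5
finger_force: 0.0
```

Call:
{"method": "step_arm", "body": {"deltas": [[0, 0, 0.006, 0.014, 0], [0, 0, 0, 0.012, 0], [0, 0, 0, 0.012, 0], [0, 0, 0, 0.01, 0], [0, 0, 0, 0.01, 0], [0, 0, 0, 0.008, 0], [0, 0, 0, 0, 0], [0, 0, 0, 0, 0]]}}

```text
time: 13.25
tool_pos: [452.9, 275.9, 132.6]
tcp_rot: [3.141, 0.0, 1.453]
contact_force: [0.6, -4.4, 4.8]
grip_width: 0.1
finger_force: 2.6
```

Call:
{"method": "step_arm", "body": {"deltas": [[0, 0, 0, 0, 0], [0, 0, 0, 0, 0], [0, 0, 0, 0, 0], [0, 0, 0, 0, 0], [0, 0, 0, 0, 0], [0, 0, 0, 0, 0], [0, 0, 0, 0, 0], [0, 0, 0, 0, 0]]}}

```text
time: 14.05
tool_pos: [452.8, 276.1, 132.6]
tcp_rot: [3.141, 0.0, 1.453]
contact_force: [1.1, -4.5, 4.2]
grip_width: 0.4
finger_force: 2.6
```

```bash
python3 - <<'E'
from look import *
im,d=bot.capture("top"); cv2.imwrite("pics/t3.png",im[:,:,::-1]); print(bot.get_obs()["contact_force"])
E
```

```text
[ 0.77260009 -5.17942719  4.87374254]
```

View pics/t3.png

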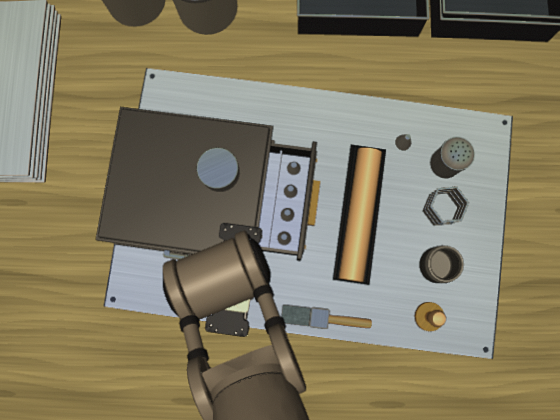

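The drawer is out, with its pull at (314,200), and the pin lies on the mat with black showing around it at (361,215). I lift off.

Call:
{"method": "step_arm", "body": {"deltas": [[0, 0, 0, -0.02, 0], [0, 0, 0, -0.06, 0], [0, 0, 0, -0.08, 0], [0, 0, 0, -0.08, 0], [0, 0, -0.06, 0, 0], [0, 0, -0.06, 0, 0], [0, 0, 0, 0, 0], [0, 0, 0, 0, 0]]}}

```text
time: 14.9
tool_pos: [392.7, 284.0, 252.9]
tcp_rot: [3.141, -0.001, 1.454]
contact_force: [-0.7, -0.2, 0.9]
grip_width: 0.3
finger_force: 0.0
```

```bash
python3 - <<'E'
from look import *
im,d,c,P=pin_mat()
ex=np.array([np.cos(A),np.sin(A)]);ey=np.array([-ex[1],ex[0]]);Q=P[...,:2]-np.array([598.8,26.3]); X=Q@ex;Y=Q@ey
s=(P[...,2]>112)&(P[...,2]<130)&(Y>70)&(Y<200)&(abs(X)<80); print("drawer front",np.percentile(Y[s],[1,5]))
print(measure()[0]["mat"]); print(bot.get_obs()["contact_force"])
cv2.imwrite("pics/t4.png",im[:,:,::-1])
E
```

```text
pin in mat: x -6.5 y 1.7 skew -0.0148 z 33.6 len 280 n 3105 world [592.6  28.9] yaw -0.1438
drawer front [112.59201165 113.38737499]
(array([599. ,  26.4]), array([ 78.2, 298.6]), -0.1305)
[-0.57726179 -0.02826574 -0.13265431]
```

View pics/t4.png

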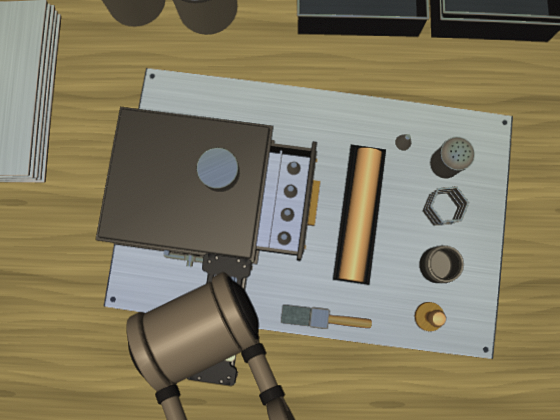

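The drawer is at its stop and the pin is at rest on the mat. The other things stand where they were and the arm is clear, so I hand in.

```bash
python3 -c "
from plant import bot
print(bot.close_job())"
```

```text
the job is handed in; nothing more can be done
None
```

I rolled the pin onto the mat, where it lies at rest with its nearer end about 3–5 mm inside the edge. The lever then released the drawer, which ran out about 83 mm by camera, effectively to its 85 mm stop; nothing else was moved, and the job was handed in at about 15 s.

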